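# Fit the blow-off nozzle to the bench air outlet

## Robot

A 6-joint arm with a two-finger parallel gripper is mounted at the origin on a cart in front of the work surface, level with it; the furniture and walls round the work are solid. World frame = base frame: x ahead of the robot, y to its left, z up, the work surface at z = 0. Lengths are in mm, angles in rad, forces in N, time in s.
With the tool pointing down it reaches from about 275 to 725 mm from the base axis. Payload 5.6 kg.
Tool frame: the origin (TCP) lies midway between the tips of the shut fingers; the grasp point (between the pads) lies behind it (arm.tcp_to_grasp is the z of the grasp point in the tool frame, in mm); z points along the fingers, y is the direction in which the jaws open and shut (so a half turn about z gives the same grasp; the last joint's range is limited). The gripper opens to 85 mm and grips with 20 to 120 N. Pads are 22 mm wide; open, the fingers measure 114 mm over their backs; the gripper's body (76 mm by 85 mm) begins 54 mm behind the grasp point. The pads swing forward as they close: fully open they stand 13 mm farther back than shut.
Start: joints at [-0.847, 0.255, 0.108, 0, -1.424, -0.285], TCP at [233.687, -497.879, 231.283] pointing down, gripper open.
Joint ranges: [-2.95, 2.95], [-1.21, 1.97], [-1.09, 1.5], [-2.87, 1.71], [-2.94, -0.07], [-3.05, 3.05]. Speed limits (rad/s): [2.57, 2.57, 3.14, 3.14, 3.14, 3.14].

## Interface

Orientations are given as a rotation vector (axis times angle).
In Python, from plant import arm gives the robot as it stands.
- The arm moves only by the tool jog_arm, never from a script. Its argument "targets" is one flat list of numbers, 4 for each row, row after row: the shift along the tool's x, y, z in cm, then the turn about the tool's z in rad. A call has 1 to 8 rows; each row shifts and turns the commanded pose from where the row before left it, along the tool's axes as they then stand; what a row does not reach is not made up. A row lasts 1/8 s, in which the tool goes at most 62.5 mm and 10.7 degrees, less where a joint would pass 70% of its speed; a pose out of reach is approached as far as the arm can. A call is refused whole if a number of a shift passes 6.25 or a number of a turn 0.188, either way. A call with a gripper value outside its range is refused whole. "grip" is the closure, from -1 (fully open) to 1 (shut), set as the call begins (left out, the last holds). The fingers move at their own pace and stop on an object; "newtons" is the grip in N (left out, the last holds). Time passes only in rows, so rows that do not move let the fingers close. It gives the time, the measured TCP pose, the force and the opening at its end, in the units of the state.
- arm.state(): the state, without advancing time (a new reading comes with each control period).
- arm.get_image(name): name is "scene" or "top" or "wrist"; returns the picture (420x560x3 uint8, blue, green, red); there is no depth.
- arm.camera_model(name): a dict with "intrinsics" (3x3 intrinsics, pixels), "xyz" and "orientation" of the camera in the world. Camera axes: x right, y down, z forward; pixel columns grow to the right and rows downward; lengths in mm; the calibration is good to about 2 mm. A picture is of the moment at which its call begins: read the wrist's pose just before it. camera_model takes no time and is no camera call; for the wrist camera it gives the pose at the moment of the call.
- arm.hand_in(): hands the job in, once; it reports no verdict.
The state is a dict: "clock": time; "joints": joint angles; "joint_velocities": joint speeds; "effort": joint torques, N m; "position": TCP position; "ee_rot": TCP orientation; "force": force on the tool from outside, world axes, zero at the start; "torque": the same for the moment, N m; "grip_width": opening from 0.0 (shut) to 1.0 (fully open).
Only numpy, scipy, OpenCV 4.12 (cv2) and the standard library are available. Lean on these libraries where they do the work, as an engineer would, in place of code of your own. Each camera call takes 0.05 s, during which the arm holds its last target.

## Task

Draw the octagonal blow-off nozzle out of its parking sleeve by the orange collar, lay it on its side flat on the bench top and let go. Then take it by its blue tail and press its orange socket end onto the brass tapered spigot of the white air outlet until it is fully home against the steel shoulder and stays on by friction alone; leave the reagent bottle, small cream-coloured weight, sample vial and timer where they stand.

Things in the scene. Friction and masses are not known exactly. Their poses are not given: they have to be found in the camera images.
- nozzle_center (a point): the nozzle: octagonal plastic prism, 30 mm across flats all along, 100 mm long, about 60 g; this point is its middle, on its axis. x axis: along the nozzle to its socket end. The 40 mm next to that end is the orange collar, the other 60 mm the solid blue tail. Starts level, flats below and at both sides. Laid on a flat on the bench its middle is 15 mm up and it does not roll.
- nozzle_mouth (a point): centre of the nozzle's open socket end, 50 mm from nozzle_center along x; the socket is a tapered bore 34 mm deep, 21 mm wide at the mouth, narrowing to about 18.5 mm, a tight fit on the spigot's thick half. Axes as nozzle_center. There is free bench to lay the nozzle on in front of the outlet, on the robot's side of it.
- outlet_seat (a point): centre of the steel shoulder face of the fixed white air outlet unit, 65 mm above the bench. The unit (85 x 100 mm, 104 mm high, low knob and gauge on top to 113 mm) lies behind it, towards +x. x axis: level, into the unit; the fitted nozzle's x points the same way. The nozzle slides on loosely to about 3 mm from home, then the taper grips: the push rises from a few N to 12 to 18 N at the shoulder.
- spigot_tip (a point): centre of the tip of the brass spigot, which sticks out level 30 mm from outlet_seat along -x: 21 mm in diameter at the shoulder, 20 mm half-way, then a lead-in cone to 12 mm at the tip. Yellow guard plates stand left and right of it, inner faces 42 mm apart, reaching 46 mm out from the shoulder, 43 to 87 mm above the bench: fingers do not fit between them beside the nozzle; hold the tail, which stays outside. Axes as outlet_seat.
- sleeve_mouth (a point): centre of the open end of the fixed parking sleeve, an aluminium box on a post, 58 mm deep, 36 x 36 mm inside (44 x 41 mm outside, top 87 mm above the bench), 65 mm above the bench. It opens along this point's x axis, level, roughly away from the robot. The nozzle's tail is inside, its collar sticks out 42 mm; it comes out straight along x.
- reagent_bottle: clear glass reagent bottle, 58 mm across, 110 mm tall, standing behind the sleeve; origin under its centre; a bystander
- cal_weight: small cream-coloured weight with a knob, 26 mm across, 41 mm tall, to the right of the outlet; origin under its centre; a bystander
- sample_vial: small capped glass vial, 24 mm across, 52 mm tall, to the right of the outlet; origin under its centre; a bystander
- timer: white timer with buttons, 58 x 62 x 18 mm, lying at the front left; origin under its centre; a bystander

How it is judged (in metres and radians):
On the way:
1. the nozzle lies at rest on its side on the bench, out of the sleeve and let go (height (world z) of nozzle_center below 0.022 m and angle between nozzle_center's own x axis and vertical between 1.47 and 1.67 rad and contact force between the fingers and nozzle below 0.1 N and linear speed of nozzle below 0.02 m/s), for 0.2 s.
At the end, for the whole second after the job is handed in: the nozzle's mouth is within 2 mm of the shoulder (and within 4 mm of its centre), its axis within 0.05 rad of the spigot's, and it stays there at rest, released, by friction alone (x of nozzle_mouth in the frame of outlet_seat above -0.002 m and distance between nozzle_mouth and outlet_seat below 0.004 m and angle between the x axis of nozzle_center and the x axis of outlet_seat, either way round below 0.05 rad and linear speed of nozzle below 0.01 m/s and contact force between the fingers and nozzle below 0.1 N); the robot touches nothing.
It fails at once if the reagent bottle is moved by more than 30 mm (distance of reagent_bottle from where it was at the start of the episode above 0.03 m).
It fails at once if the small weight is moved by more than 30 mm (distance of cal_weight from where it was at the start of the episode above 0.03 m).
It fails at once if the sample vial is moved by more than 30 mm (distance of sample_vial from where it was at the start of the episode above 0.03 m).
It fails at once if the timer is moved by more than 30 mm (distance of timer from where it was at the start of the episode above 0.03 m).
It also fails if it takes over 69 s, if anything falls off the work surface, if the arm or the gripper's body presses on something with over 40 N, if the wrist force passes 120 N, or if a joint passes its speed limit or range.

## Working session

There is one attempt and no reset: what is moved stays moved. The work goes in short steps, Python scripts to look and compute and a tool call to move; the robot and the scene stay as the last step left them, time stands still between calls to the robot, and variables do not carry over. Pictures are saved under pics/ and viewed, and the job is handed in when it is done.

Besides the shell and the picture viewer there is one more tool, called in YAML: its name, and indented under it one key for each argument. jog_arm: Moves the arm, as the interface text tells. Its arguments: {"type":"object","properties":{"targets":{"type":"array","items":{"type":"number"}},"grip":{"type":"number"},"newtons":{"type":"number"}},"required":["targets"]}

```bash
ls; mkdir -p pics; python3 - <<'E'
from plant import arm
import cv2
s=arm.state(); print(s, arm.tcp_to_grasp)
for n in ["scene","top","wrist"]:
    cv2.imwrite(f"pics/a_{n}.png",arm.get_image(n)); m=arm.camera_model(n); print(n,m)
E
```

```text
pics
{'clock': 0.0, 'joints': array([-8.47406094e-01,  2.55734141e-01,  1.06979757e-01, -4.88723235e-04,
       -1.42390609e+00, -2.84600297e-01]), 'joint_velocities': array([-0.00141412,  0.00041564, -0.00090105,  0.00156434,  0.00091377,
        0.0006889 ]), 'effort': array([ 3.16059959e-03, -3.86636138e+01,  2.37945700e+01,  5.36496744e+00,
       -5.97923412e-03,  1.22124039e-06]), 'position': array([ 233.50103131, -497.40834205,  230.39064312]), 'ee_rot': array([ 6.83519060e-01, -3.06584424e+00, -2.93035611e-03]), 'force': array([-0.0884789 ,  0.28555835,  0.39630554]), 'torque': array([ 0.04215556, -0.0194695 ,  0.04771609]), 'grip_width': 0.9978488152928572} -18.700000000000003
scene {'intrinsics': array([[526.87409118,   0.        , 278.34119657],
       [  0.        , 526.87409118, 212.13617252],
       [  0.        ,   0.        ,   1.        ]]), 'xyz': array([-496.71481299, -748.6576014 ,  977.77881533]), 'orientation': array([-1.99030173,  1.06473358, -0.53710368])}
top {'intrinsics': array([[408.72432482,   0.        , 281.54189271],
       [  0.        , 408.72432482, 210.05329245],
       [  0.        ,   0.        ,   1.        ]]), 'xyz': array([ 468.39403701,  -59.94388134, 1030.87571307]), 'orientation': array([-2.19741309,  2.18619438, -0.05927382])}
wrist {'intrinsics': array([[298.77930736,   0.        , 281.4143259 ],
       [  0.        , 298.77930736, 205.96900842],
       [  0.        ,   0.        ,   1.        ]]), 'xyz': array([ 171.98562365, -526.79424586,  374.19055305]), 'orientation': array([1.59731992, 2.51107848, 0.34650298])}
```

View pics/a_scene.png

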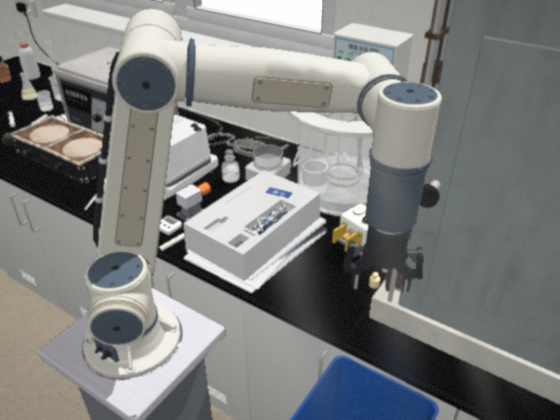

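View pics/a_top.png

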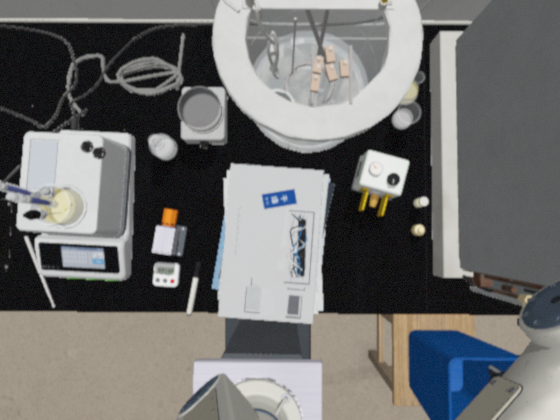

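View pics/a_wrist.png

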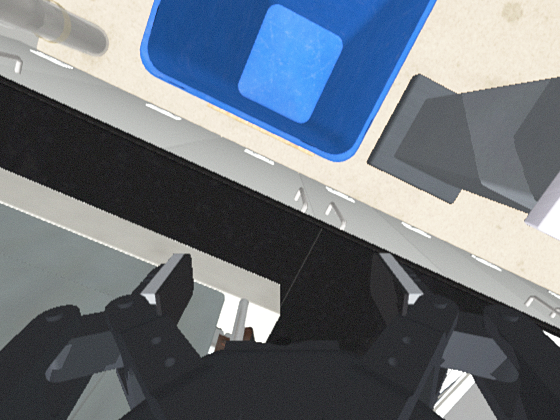

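```bash
python3 - <<'E'
import cv2
a=cv2.imread('pics/a_top.png'); 
# crops
cv2.imwrite('pics/t1.png',cv2.resize(a[60:360,150:470],(800,600)[:2] if 0 else (640,600),interpolation=cv2.INTER_CUBIC))
E
cat > h.py <<'E'
import numpy as np, cv2, json
from scipy.spatial.transform import Rotation as R
def cam(m): return np.array(m['intrinsics']),np.array(m['xyz']),R.from_rotvec(m['orientation']).as_matrix()
def ray(m,u,v,z):
    K,c,Rm=cam(m); d=Rm@np.linalg.solve(K,[u,v,1.]); return c+d*(z-c[2])/d[2]
def proj(m,P):
    K,c,Rm=cam(m); q=(np.atleast_2d(P)-c)@Rm; q=q@K.T; return q[:,:2]/q[:,2:]
E
python3 - <<'E'
from h import *
from plant import arm
T=arm.camera_model('top')
for n,u,v,z in [('nozzle tip',170,209,80),('sleeve',170,240,87),('outlet',380,175,104),('spigot',374,202,65),('bottle',163,147,0),('timer',166,275,18),('box c',270,240,100),('w',418,229,30),('v',421,202,50)]: print(n,ray(T,u,v,z).round())
print(proj(T,[0,0,0]))
a=cv2.imread('pics/a_top.png'); 
def crop(f,n,y0,y1,x0,x1,k):
    cv2.imwrite(n,cv2.resize(cv2.imread(f)[y0:y1,x0:x1],None,fx=k,fy=k,interpolation=cv2.INTER_CUBIC))
b=cv2.resize(a[190:270,130:210],None,fx=7,fy=7,interpolation=cv2.INTER_CUBIC)
cv2.imwrite('pics/t1.png',b)
b=cv2.resize(a[140:240,340:440],None,fx=6,fy=6,interpolation=cv2.INTER_CUBIC)
cv2.imwrite('pics/t2.png',b)
crop('pics/a_scene.png','pics/s1.png',140,260,140,260,5)
crop('pics/a_scene.png','pics/s2.png',180,280,300,400,6)
E
```

```text
nozzle tip [523. 202.  80.]
sleeve [451. 199.  87.]
outlet [ 602. -282.  104.]
spigot [ 543. -277.   65.]
bottle [686. 246.   0.]
timer [364. 226.  18.]
box c [453. -32. 100.]
w [ 480. -391.   30.]
v [ 545. -393.   50.]
[[256.98943835 424.11450687]]
```

View pics/t1.png

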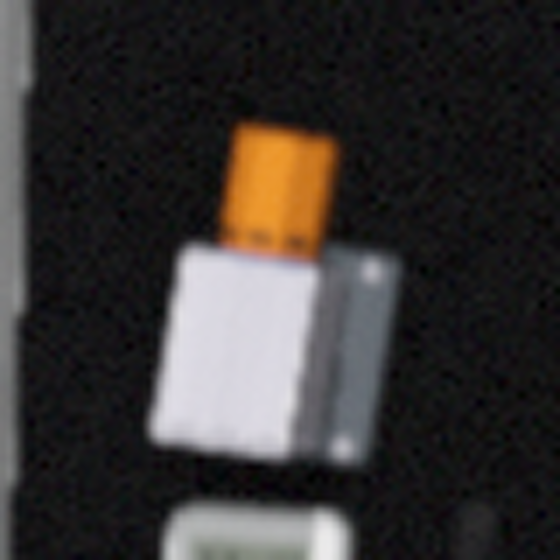

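View pics/t2.png

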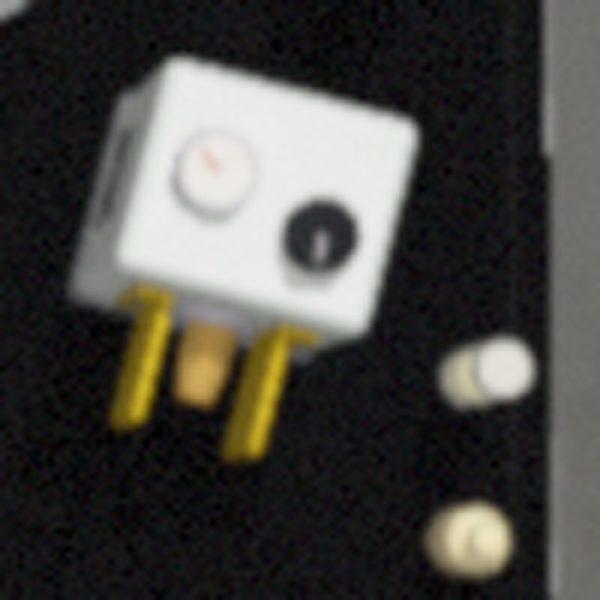

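View pics/s1.png

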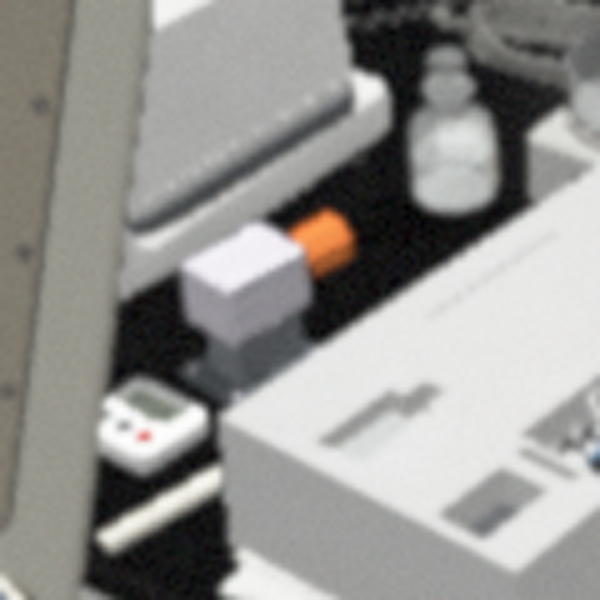

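View pics/s2.png

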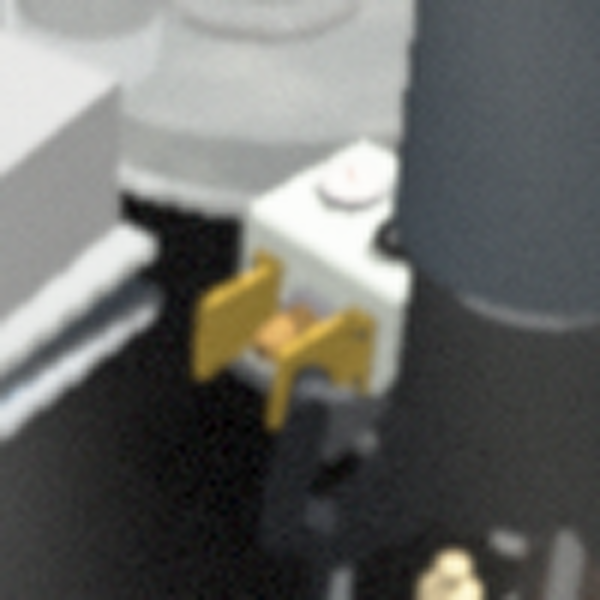

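```bash
python3 - <<'E'
from h import *
from plant import arm
T=arm.camera_model('top')
f=lambda x,y,k,ox,oy,z:ray(T,(x+.5)/k-.5+ox,(y+.5)/k-.5+oy,z)[:2]
s=[f(x,y,7,130,190,87) for x,y in [(183,243),(322,258),(150,438),(292,458)]]
print(np.round(s,1)); print('axis',np.degrees([np.arctan2(*(s[i]-s[i+2])[::-1]) for i in (0,1)]),'len',[np.linalg.norm(s[i]-s[i+2]) for i in (0,1)],'w',[np.linalg.norm(s[i]-s[i+1]) for i in (0,2)], np.degrees(np.arctan2(*(s[0]-s[1])[::-1])))
print('mouth',(s[0]+s[1])/2)
c=[f(x,y,7,130,190,80) for x,y in [(238,125),(340,137)]]; print('collar end',c,np.mean(c,0))
o=[f(x,y,6,340,140,104) for x,y in [(175,58),(418,122),(120,262),(365,332)]]
print(np.round(o,1),[np.linalg.norm(o[i]-o[i+2]) for i in (0,1)],[np.linalg.norm(o[i]-o[i+1]) for i in (0,2)],np.degrees([np.arctan2(*(o[i]-o[i+2])[::-1]) for i in (0,1)]),np.degrees([np.arctan2(*(o[i]-o[i+1])[::-1]) for i in (0,2)]))
print('front mid',(o[2]+o[3])/2)
g=[f(x,y,6,340,140,87) for x,y in [(112,425),(145,428),(228,458),(263,462),(133,290),(170,298),(270,330),(315,338)]];print(np.round(g,1))
print('tip',f(194,400,6,340,140,65))
# box edges
for z in (0,50,100,130): print(z,ray(T,327,240,z).round(),ray(T,232,165,z).round())
S=arm.camera_model('scene')
for u,v in [(186,222),(186,257),(273,206),(243,276),(243,243)]:
  print([ray(S,u,v,z)[:2].round() for z in (0,50,100,150)])
E
```

```text
[[487.2 232.7]
 [482.4 186.8]
 [423.  242.2]
 [416.7 195.3]]
axis [-8.35052896 -7.42513589] len [np.float64(64.81565350125842), np.float64(66.27126367043333)] w [np.float64(46.23054486651172), np.float64(47.26021081020693)] 84.15246264441129
mouth [484.80126804 209.74934909]
collar end [array([526.68781043, 217.46224554]), array([522.85489187, 183.38127099])] [524.77135115 200.42175826]
[[ 661.  -256.7]
 [ 636.8 -349.1]
 [ 582.7 -235.3]
 [ 556.5 -328. ]] [np.float64(81.23547244786725), np.float64(83.11459233931726)] [np.float64(95.47386856796946), np.float64(96.33603778867449)] [-15.28381784 -14.68839155] [75.32514494 74.20474104]
front mid [ 569.56254078 -281.64883845]
[[ 521.6 -235.1]
 [ 520.5 -247.8]
 [ 509.1 -279.7]
 [ 507.6 -293.1]
 [ 573.9 -243.5]
 [ 570.9 -257.8]
 [ 558.7 -296.3]
 [ 555.6 -313.6]]
tip [ 532.89302309 -271.55582569]
0 [ 452. -172.    0.] [641.  69.   0.]
50 [ 452. -167.   50.] [632.  63.  50.]
100 [ 453. -161.  100.] [624.  57. 100.]
130 [ 454. -158.  130.] [619.  53. 130.]
[array([412., 202.]), array([366., 153.]), array([319., 105.]), array([273.,  56.])]
[array([290.,  92.]), array([250.,  49.]), array([209.,   6.]), array([169., -37.])]
[array([629.,  27.]), array([572., -12.]), array([514., -52.]), array([457., -92.])]
[array([316., -88.]), array([ 275., -122.]), array([ 233., -155.]), array([ 192., -189.])]
[array([428.,  -4.]), array([381., -42.]), array([334., -80.]), array([ 286., -118.])]
```

```bash
cat >> h.py <<'E'
def status(arm):
    s=arm.state(); Rm=R.from_rotvec(s['ee_rot']).as_matrix()
    yaw=np.arctan2(Rm[1,0],Rm[0,0]); tilt=np.degrees(np.arccos(-Rm[2,2]))
    print('t %.2f'%s['clock'],'pos',s['position'].round(1),'yaw %.2f'%np.degrees(yaw),'tilt %.2f'%tilt,'F',s['force'].round(1),'w %.3f'%s['grip_width'],'j',s['joints'].round(2))
    return s,Rm,yaw
def plan(arm,goal,yawd,mm=60):
    """rows in tool axes: turn only after shifts of same row; tool z down"""
    s,Rm,yaw=status(arm); p=s['position'].copy()
    dy=(np.radians(yawd)-yaw+np.pi/2)%np.pi-np.pi/2   # half-turn symmetric
    sh=Rm.T@(np.asarray(goal)-p)
    print('total shift in current tool axes cm',(sh/10).round(2),'turn tool z',round(-dy,3))
    n=int(max(np.ceil(np.linalg.norm(sh)/mm),np.ceil(abs(dy)/0.18),1)); rows=[]
    for i in range(n):
        d=(np.asarray(goal)-p)/(n-i); y=yaw
        x=np.array([np.cos(y),np.sin(y),0]); yv=np.array([np.sin(y),-np.cos(y),0])
        r=[round(d@x/10,2),round(d@yv/10,2),round(-d[2]/10,2),round(-dy/n,3)]
        p=p+10*(r[0]*x+r[1]*yv-r[2]*np.array([0,0,1])); yaw-=r[3]; rows+=r
    for i in range(0,len(rows),32): print(rows[i:i+32])
E
python3 - <<'E'
from h import *
from plant import arm
plan(arm,[470,190,215],-7.4)
E
```

```text
t 0.15 pos [ 233.6 -497.5  230.6] yaw -154.86 tilt 0.08 F [ 0.1 -0.7 -0.2] w 0.994 j [-0.85  0.26  0.11 -0.   -1.42 -0.28]
total shift in current tool axes cm [-50.61  52.19   1.63] turn tool z 0.568
[np.float64(-3.89), np.float64(4.02), np.float64(0.12), np.float64(0.044), np.float64(-3.71), np.float64(4.18), np.float64(0.12), np.float64(0.044), np.float64(-3.53), np.float64(4.34), np.float64(0.12), np.float64(0.044), np.float64(-3.33), np.float64(4.49), np.float64(0.12), np.float64(0.044), np.float64(-3.13), np.float64(4.64), np.float64(0.12), np.float64(0.044), np.float64(-2.92), np.float64(4.77), np.float64(0.12), np.float64(0.044), np.float64(-2.71), np.float64(4.89), np.float64(0.12), np.float64(0.044), np.float64(-2.49), np.float64(5.01), np.float64(0.12), np.float64(0.044)]
[np.float64(-2.27), np.float64(5.11), np.float64(0.12), np.float64(0.044), np.float64(-2.05), np.float64(5.21), np.float64(0.12), np.float64(0.044), np.float64(-1.81), np.float64(5.29), np.float64(0.12), np.float64(0.044), np.float64(-1.58), np.float64(5.36), np.float64(0.12), np.float64(0.044), np.float64(-1.34), np.float64(5.43), np.float64(0.12), np.float64(0.044)]
```

jog_arm:
  targets: [-3.9,4.0,0,0.044,-3.7,4.2,0,0.044,-3.5,4.3,0,0.044,-3.3,4.5,0,0.044,-3.1,4.6,0,0.044,-2.9,4.8,0,0.044,-2.7,4.9,0,0.044,-2.5,5.0,0,0.044]
  grip: -1
  newtons: 60

```text
clock: 1.15
position: [378.2, -73.6, 231.4]
ee_rot: [-0.134, 3.138, 0.0]
force: [0.8, -0.6, 0.9]
grip_width: 0.998
```

jog_arm:
  targets: [-2.3,5.1,0,0.044,-2.0,5.2,0,0.044,-1.8,5.3,0.2,0.044,-1.6,5.4,0.5,0.044,-1.3,5.4,0.6,0.044,0,0,0,0,0,0,0,0]

```text
clock: 2.02
position: [468.4, 188.8, 217.9]
ee_rot: [-0.208, -3.134, 0.001]
force: [-0.2, 0.0, 0.2]
grip_width: 0.999
```

```bash
python3 - <<'E'
from h import *
from plant import arm
status(arm)
m=arm.camera_model('wrist');cv2.imwrite('pics/b_wrist.png',arm.get_image('wrist'))
json.dump({k:np.array(v).tolist() for k,v in m.items()},open('b_w.json','w'))
E
```

```text
t 2.02 pos [468.4 188.8 217.9] yaw 172.41 tilt 0.06 F [-0.2  0.   0.2] w 0.999 j [ 0.69  0.17 -0.03  0.   -1.37 -2.4 ]
```

View pics/b_wrist.png

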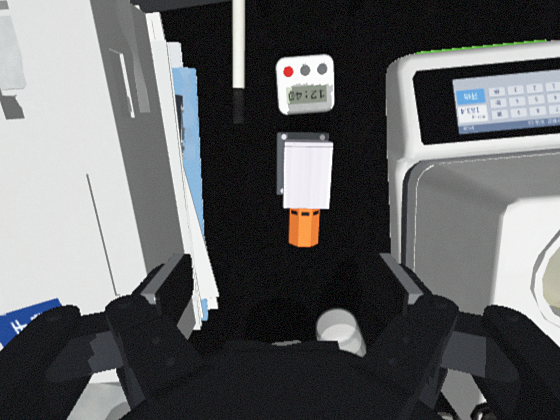

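```bash
python3 - <<'E'
import cv2
a=cv2.imread('pics/b_wrist.png')
cv2.imwrite('pics/b1.png',cv2.resize(a[120:260,240:400],None,fx=5,fy=5,interpolation=cv2.INTER_CUBIC)[:600])
cv2.imwrite('pics/b1.png',cv2.resize(a[125:255,250:380],None,fx=4.6,fy=4.6,interpolation=cv2.INTER_CUBIC))
E
```

```text
(no output)
```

View pics/b1.png

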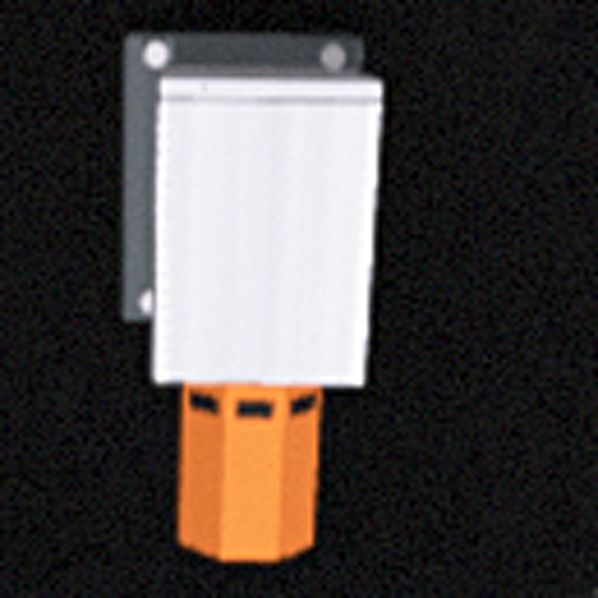

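```bash
python3 - <<'E'
from h import *
m=json.load(open('b_w.json'))
f=lambda x,y,z:ray(m,(x+.5)/4.6-.5+250,(y+.5)/4.6-.5+125,z)[:2]
s=[f(x,y,87) for x,y in [(153,384),(365,387),(162,100),(378,102)]]
print(np.round(s,1)); print('w',[np.linalg.norm(s[i]-s[i+1]) for i in (0,2)],'len',[np.linalg.norm(s[i]-s[i+2]) for i in (0,1)])
print('yaw',np.degrees([np.arctan2(*(s[i]-s[i+2])[::-1]) for i in (0,1)]),np.degrees(np.arctan2(*(s[1]-s[0])[::-1]))-90, 'mouth',(s[0]+s[1])/2)
for z in (77,80):
  c=[f(x,y,z) for x,y in [(217,560),(283,560),(220,388),(283,388)]]
  print(np.round(c,1),np.mean(c[:2],0),np.linalg.norm(c[0]-c[1]),'yaw',np.degrees([np.arctan2(*(c[i]-c[i+2])[::-1]) for i in (0,1)]))
c=[f(x,y,65) for x,y in [(178,545),(316,545)]];print(c,np.linalg.norm(c[0]-c[1]),np.mean(c,0))
E
```

```text
[[479.4 188.6]
 [485.9 232.2]
 [422.1 198. ]
 [428.1 240. ]]
w [np.float64(44.090478218109816), np.float64(42.449475767228535)] len [np.float64(58.079890727373154), np.float64(58.310113949868025)]
yaw [-9.31388206 -7.69744032] -8.474634289146096 mouth [482.6319764 210.4131573]
[[524.7 197.1]
 [526.7 211.7]
 [485.  202.5]
 [486.8 215.9]] [525.67636289 204.35907205] 14.745417656505932 yaw [-7.7761493  -6.10908245]
[[523.4 197.1]
 [525.3 211.5]
 [484.2 202.4]
 [485.9 215.7]] [524.36171676 204.2915426 ] 14.589955856792702 yaw [-7.7761493  -6.10908245]
[array([524.98306104, 188.48924971]), array([529.23305435, 220.23603705])] 32.03000077158506 [527.10805769 204.36264338]
```

```bash
python3 - <<'E'
from h import *
from plant import arm
plan(arm,[503,207.3,52],-8)
E
```

```text
t 2.08 pos [468.4 188.5 218.4] yaw 172.37 tilt 0.01 F [ 0.3  0.6 -0.2] w 1.003 j [ 0.69  0.17 -0.03  0.   -1.37 -2.4 ]
total shift in current tool axes cm [-3.18  2.33 16.64] turn tool z 0.006
[np.float64(-1.06), np.float64(0.78), np.float64(5.55), np.float64(0.002), np.float64(-1.06), np.float64(0.78), np.float64(5.54), np.float64(0.002), np.float64(-1.05), np.float64(0.77), np.float64(5.55), np.float64(0.002)]
```

jog_arm:
  targets: [-1.6,1.2,2.0,0.006,-1.6,1.1,2.0,0,0,0,4.0,0,0,0,4.0,0,0,0,4.6,0,0,0,0,0,0,0,0,0]

```text
clock: 2.95
position: [504.8, 207.5, 54.6]
ee_rot: [0.218, 3.131, 0.002]
force: [0.1, 0.2, -0.0]
grip_width: 1.003
```

```bash
python3 - <<'E'
from h import *
from plant import arm
status(arm)
cv2.imwrite('pics/c_wrist.png',arm.get_image('wrist'));a=arm.get_image('scene');cv2.imwrite('pics/c_s.png',cv2.resize(a[130:290,120:300],None,fx=3.7,fy=3.7,interpolation=2))
E
```

```text
t 2.95 pos [504.8 207.5  54.6] yaw 172.02 tilt 0.18 F [ 0.1  0.2 -0. ] w 1.003 j [ 0.68  0.37 -0.21  0.   -0.99 -2.39]
```

View pics/c_wrist.png

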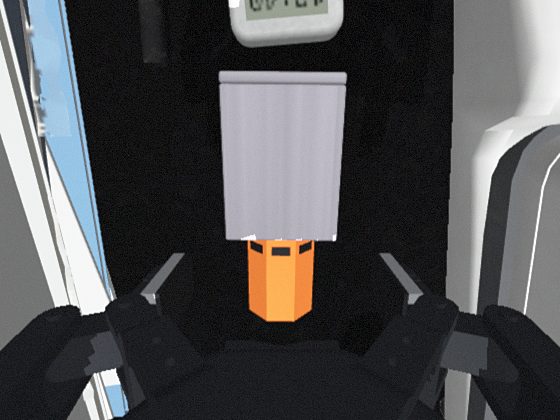

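View pics/c_s.png

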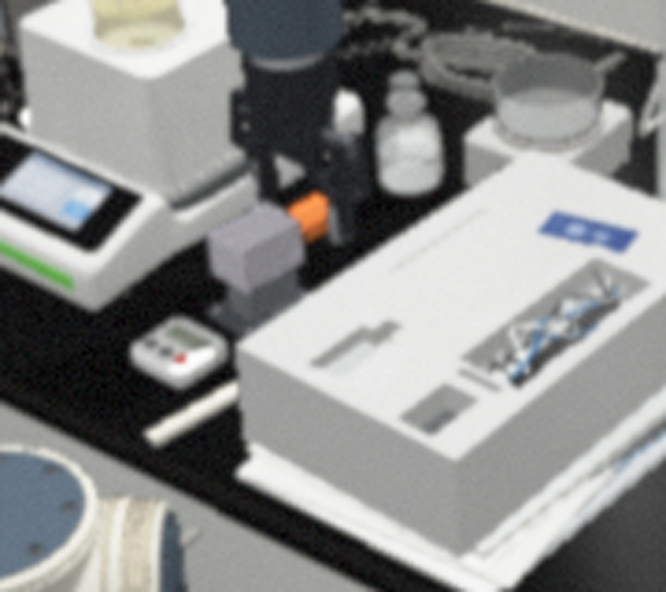

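jog_arm:
  targets: [0,0,0.2,0,0,0,0,0,0,0,0,0,0,0,0,0,0,0,0,0,0,0,0,0,0,0,0,0]
  grip: 1
  newtons: 60

```text
clock: 3.92
position: [503.7, 207.6, 50.6]
ee_rot: [0.218, 3.133, 0.0]
force: [-0.3, -0.9, 4.1]
grip_width: 0.335
```

```bash
python3 - <<'E'
from h import *
from plant import arm
status(arm)
cv2.imwrite('pics/d_wrist.png',arm.get_image('wrist'))
E
```

```text
t 3.92 pos [503.7 207.6  50.6] yaw 172.03 tilt 0.03 F [-0.3 -0.9  4.1] w 0.335 j [ 0.68  0.37 -0.22  0.   -0.99 -2.39]
```

View pics/d_wrist.png

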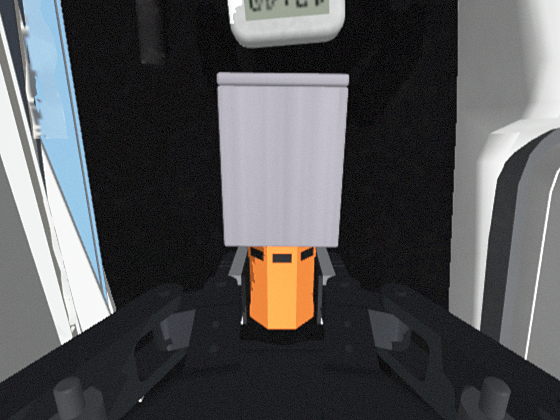

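jog_arm:
  targets: [-0.5,0,-0.1,0,-1,0,0,0,-1.2,0,0,0,-1.2,0,0,0,-1.2,0,0,0,-1.2,0,0,0,-1.2,0,0,0,0,0,0,0]

```text
clock: 4.97
position: [578.5, 196.8, 51.0]
ee_rot: [0.22, 3.134, -0.0]
force: [-0.3, -0.6, -1.2]
grip_width: 0.337
```

```bash
python3 - <<'E'
from h import *
from plant import arm
status(arm)
cv2.imwrite('pics/e_wrist.png',arm.get_image('wrist'))
E
```

```text
t 4.97 pos [578.5 196.8  51. ] yaw 171.98 tilt 0.00 F [-0.3 -0.6 -1.2] w 0.337 j [ 0.58  0.48 -0.03  0.   -1.06 -2.29]
```

View pics/e_wrist.png

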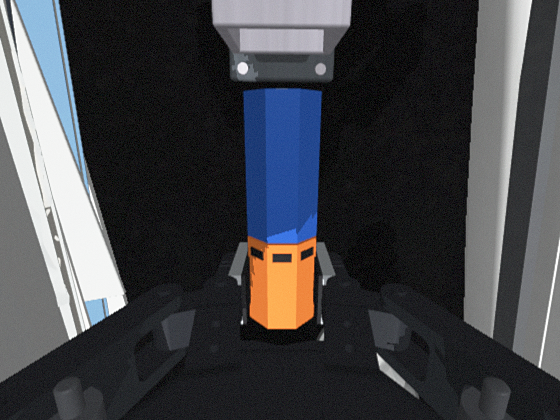

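```bash
python3 - <<'E'
from h import *
from plant import arm
T=arm.camera_model('top');S=arm.camera_model('scene')
for a,b in [((253,298),(216,226)),((294,305),(238,240)),((279,198),(279,192))]:
  for z in (50,80,100,120,150): print(z,ray(T,*a,z)[:2].round(),ray(S,*b,z)[:2].round())
E
```

```text
50 [314.   9.] [399.  69.]
80 [319.   7.] [370.  42.]
100 [322.   6.] [351.  24.]
120 [325.   4.] [332.   7.]
150 [330.   2.] [303. -20.]
50 [298. -88.] [384. -23.]
80 [303. -88.] [355. -46.]
100 [307. -87.] [336. -62.]
120 [310. -86.] [317. -78.]
150 [316. -85.] [ 289. -101.]
50 [553. -51.] [645.  14.]
80 [550. -52.] [608. -10.]
100 [548. -52.] [583. -27.]
120 [547. -52.] [559. -43.]
150 [544. -52.] [522. -68.]
```

jog_arm:
  targets: [0,0,-5,0,0,0,-5,0,0,0,-5,0,0,0,-5,0,0,0,0,0]

```text
clock: 5.65
position: [579.3, 197.8, 256.6]
ee_rot: [0.217, 3.126, 0.007]
force: [-0.2, -0.7, -1.1]
grip_width: 0.333
```

```bash
python3 - <<'E'
from h import *
from plant import arm
plan(arm,[432,-279,235],-15)
E
```

```text
t 5.65 pos [579.3 197.8 256.6] yaw 172.05 tilt 0.56 F [-0.2 -0.7 -1.1] w 0.333 j [ 0.58  0.37  0.33  0.   -1.52 -2.29]
total shift in current tool axes cm [  8.01 -49.26   1.84] turn tool z 0.123
[np.float64(0.89), np.float64(-5.47), np.float64(0.24), np.float64(0.014), np.float64(0.81), np.float64(-5.48), np.float64(0.24), np.float64(0.014), np.float64(0.73), np.float64(-5.5), np.float64(0.24), np.float64(0.014), np.float64(0.66), np.float64(-5.51), np.float64(0.24), np.float64(0.014), np.float64(0.58), np.float64(-5.51), np.float64(0.24), np.float64(0.014), np.float64(0.5), np.float64(-5.52), np.float64(0.24), np.float64(0.014), np.float64(0.43), np.float64(-5.53), np.float64(0.24), np.float64(0.014), np.float64(0.35), np.float64(-5.53), np.float64(0.24), np.float64(0.014)]
[np.float64(0.27), np.float64(-5.54), np.float64(0.24), np.float64(0.014)]
```

jog_arm:
  targets: [0.9,-5.5,0,0.014,0.8,-5.5,0,0.014,0.7,-5.5,0,0.014,0.7,-5.5,0,0.014,0.6,-5.5,0,0.014,0.5,-5.5,0,0.014,0.4,-5.5,0.5,0.014,0.4,-5.5,0.5,0.014]

```text
clock: 6.65
position: [445.0, -227.1, 240.4]
ee_rot: [-0.393, -3.116, -0.001]
force: [0.3, 0.1, 0.4]
grip_width: 0.335
```

jog_arm:
  targets: [0.3,-5.5,0.5,0.014,0,0,5,0,0,0,5,0,0,0,4,0,0,0,0,0,0,0,0,0]

```text
clock: 7.4
position: [430.5, -278.9, 97.8]
ee_rot: [0.414, 3.112, -0.002]
force: [-0.4, 0.0, 0.3]
grip_width: 0.337
```

```bash
python3 - <<'E'
from h import *
from plant import arm
plan(arm,[432,-279,12],-15)
cv2.imwrite('pics/f_wrist.png',arm.get_image('wrist'))
a=arm.get_image('scene');cv2.imwrite('pics/f_s.png',cv2.resize(a[150:350,280:480],None,fx=3,fy=3,interpolation=2))
a=arm.get_image('top');cv2.imwrite('pics/f_t.png',cv2.resize(a[130:330,300:460],None,fx=3,fy=3,interpolation=2))
E
```

```text
t 7.40 pos [ 430.5 -278.9   97.8] yaw 164.85 tilt 0.12 F [-0.4  0.   0.3] w 0.337 j [-0.27  0.26 -0.23  0.   -1.07 -1.57]
total shift in current tool axes cm [-0.13  0.03  8.58] turn tool z -0.003
[np.float64(-0.07), np.float64(0.01), np.float64(4.29), np.float64(-0.001), np.float64(-0.07), np.float64(0.02), np.float64(4.29), np.float64(-0.001)]
```

View pics/f_wrist.png

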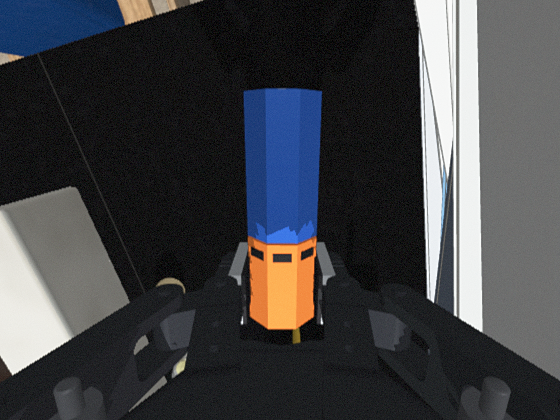

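View pics/f_s.png

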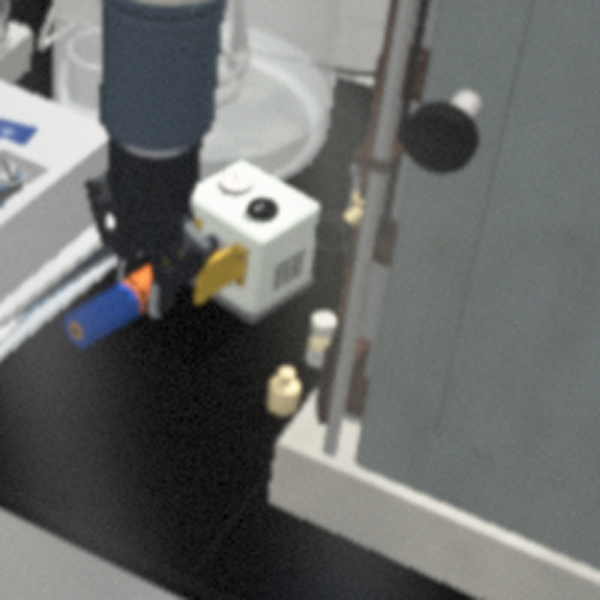

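View pics/f_t.png

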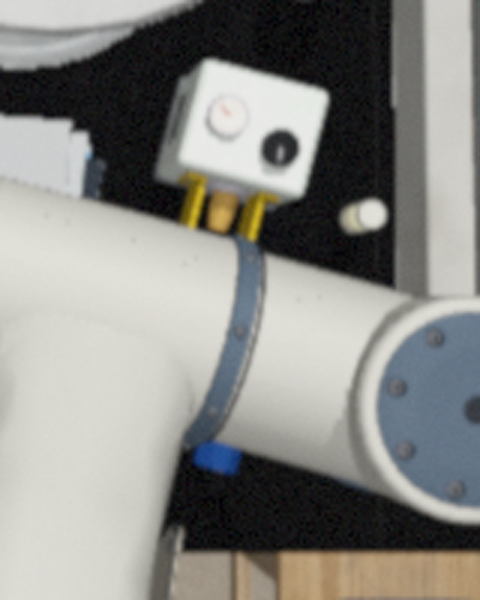

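jog_arm:
  targets: [0,0,4.5,0,0,0,4,0,0,0,0.4,0,0,0,0,0,0,0,0,0]

```text
clock: 8.18
position: [431.3, -279.1, 9.3]
ee_rot: [0.414, 3.11, -0.001]
force: [0.9, -0.3, -0.7]
grip_width: 0.341
```

jog_arm:
  targets: [0,0,0.2,0,0,0,0.2,0,0,0,0,0,0,0,0,0]

```text
clock: 8.68
position: [429.7, -278.6, 3.3]
ee_rot: [-0.415, -3.114, 0.0]
force: [0.1, 0.9, -1.4]
grip_width: 0.335
```

jog_arm:
  targets: [0,0,0.1,0,0,0,0,0]

```text
clock: 8.93
position: [429.7, -278.5, 2.2]
ee_rot: [-0.415, -3.114, -0.0]
force: [-0.0, 0.1, -0.5]
grip_width: 0.336
```

jog_arm:
  targets: [0,0,0.1,0,0,0,0,0]

```text
clock: 9.18
position: [429.7, -278.5, 1.2]
ee_rot: [-0.415, -3.114, -0.0]
force: [0.4, 1.4, 0.1]
grip_width: 0.34
```

```bash
python3 - <<'E'
from h import *
from plant import arm
status(arm)
cv2.imwrite('pics/g_wrist.png',arm.get_image('wrist'))
a=arm.get_image('scene');cv2.imwrite('pics/g_s.png',cv2.resize(a[220:300,290:390],None,fx=6,fy=6,interpolation=2))
E
```

```text
t 9.18 pos [ 429.7 -278.5    1.2] yaw 164.80 tilt 0.01 F [0.4 1.4 0.1] w 0.340 j [-0.27  0.38 -0.36 -0.   -0.83 -1.57]
```

View pics/g_s.png

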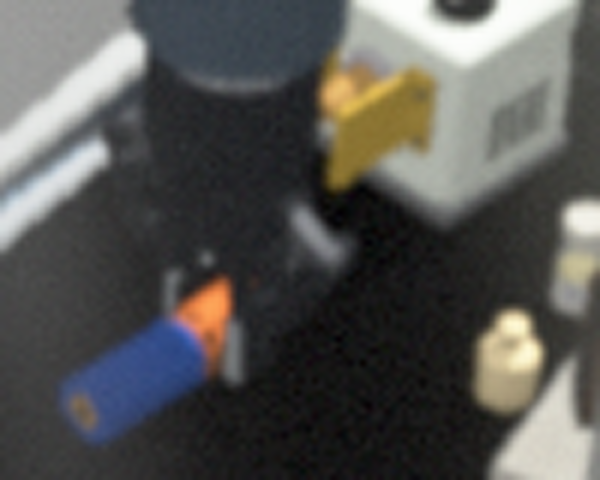

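jog_arm:
  targets: [0,0,0.1,0,0,0,0,0]

```text
clock: 9.52
position: [429.9, -278.6, 0.8]
ee_rot: [0.415, 3.114, -0.0]
force: [-1.6, 2.2, 4.7]
grip_width: 0.338
```

jog_arm:
  targets: [0,0,0.1,0,0,0,0,0]

```text
clock: 9.78
position: [429.9, -278.6, 0.7]
ee_rot: [0.415, 3.113, -0.001]
force: [-4.6, 4.0, 12.4]
grip_width: 0.338
```

jog_arm:
  targets: [0,0,-0.15,0,0,0,0,0,0,0,0,0,0,0,0,0,0,0,0,0,0,0,0,0]
  grip: -1

```text
clock: 10.52
position: [429.7, -278.6, 0.7]
ee_rot: [-0.415, -3.114, -0.0]
force: [-0.1, -0.7, 0.3]
grip_width: 1.0
```

jog_arm:
  targets: [0,0,-1,0,0,0,-5,0,0,0,-5,0,0,0,-6,0,0,0,0,0]

```text
clock: 11.15
position: [432.5, -280.0, 177.0]
ee_rot: [0.413, 3.103, -0.005]
force: [0.4, 0.4, -0.8]
grip_width: 0.999
```

```bash
python3 - <<'E'
from h import *
from plant import arm
status(arm)
m=arm.camera_model('wrist');cv2.imwrite('pics/h_wrist.png',arm.get_image('wrist'))
json.dump({k:np.array(v).tolist() for k,v in m.items()},open('h_w.json','w'))
a=arm.get_image('scene');cv2.imwrite('pics/h_s.png',cv2.resize(a[180:300,290:410],None,fx=5,fy=5,interpolation=2))
plan(arm,[425,-265,175],-15)
E
```

```text
t 11.15 pos [ 432.5 -280.   177. ] yaw 164.84 tilt 0.68 F [ 0.4  0.4 -0.8] w 0.999 j [-0.27  0.2  -0.1   0.   -1.26 -1.57]
t 11.25 pos [ 429.9 -278.4  171.7] yaw 164.80 tilt 0.12 F [ 0.6  0.6 -0.4] w 0.997 j [-0.27  0.21 -0.11 -0.   -1.25 -1.57]
total shift in current tool axes cm [ 0.82  1.17 -0.33] turn tool z -0.004
[np.float64(0.82), np.float64(1.17), np.float64(-0.33), np.float64(-0.004)]
```

View pics/h_wrist.png

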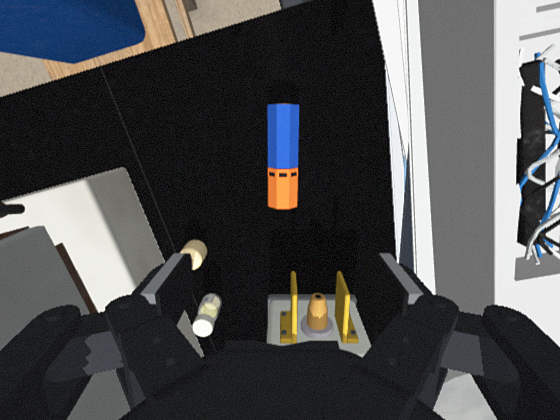

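View pics/h_s.png

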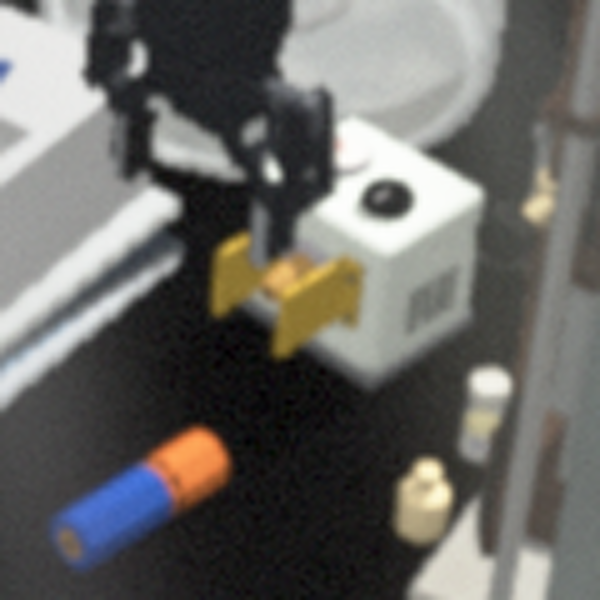

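jog_arm:
  targets: [0,3.5,0,-0.185,0,0,0,-0.185,0,0,0,-0.185,0,0,0,-0.185,0,0,0,-0.185,0,0,0,-0.185,0,0,0,-0.185,0,0,0,-0.185]

```text
clock: 12.25
position: [437.9, -244.4, 169.2]
ee_rot: [1.8, -2.573, -0.004]
force: [0.6, -0.5, 0.0]
grip_width: 0.999
```

jog_arm:
  targets: [0,0,0,-0.185,0,0,0,-0.185,0,0,0,-0.185,0,0,0,-0.185,0,0,0,-0.185,0,0,0,-0.185,0,0,0,-0.185,0,0,0,-0.185]

```text
clock: 13.25
position: [437.9, -244.4, 169.2]
ee_rot: [-3.065, 0.687, 0.005]
force: [-0.1, 0.4, 0.6]
grip_width: 1.001
```

jog_arm:
  targets: [0,0,0,-0.185,0,0,0,0,0,0,0,0]

```text
clock: 13.62
position: [438.5, -244.7, 170.1]
ee_rot: [-3.114, 0.416, 0.002]
force: [0.1, 0.2, 0.2]
grip_width: 1.001
```

```bash
python3 - <<'E'
from h import *
from plant import arm
status(arm)
m=arm.camera_model('wrist');cv2.imwrite('pics/i_wrist.png',arm.get_image('wrist'))
json.dump({k:np.array(v).tolist() for k,v in m.items()},open('i_w.json','w'))
E
```

```text
t 13.62 pos [ 438.5 -244.7  170.1] yaw -15.21 tilt 0.09 F [0.1 0.2 0.2] w 1.001 j [-0.2   0.19 -0.13 -0.   -1.25  1.5 ]
```

View pics/i_wrist.png

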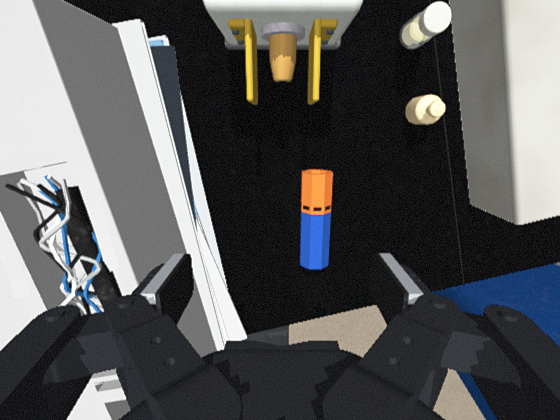

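```bash
python3 - <<'E'
import cv2
a=cv2.imread('pics/i_wrist.png')
cv2.imwrite('pics/i1.png',cv2.resize(a[0:115,210:360],None,fx=5,fy=5,interpolation=cv2.INTER_CUBIC))
cv2.imwrite('pics/i2.png',cv2.resize(a[160:280,260:380],None,fx=5,fy=5,interpolation=cv2.INTER_CUBIC))
E
```

```text
(no output)
```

View pics/i1.png

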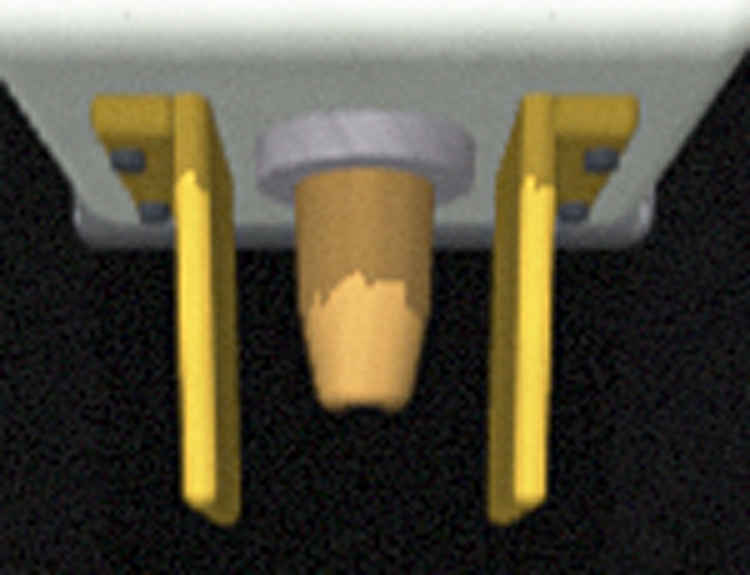

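View pics/i2.png

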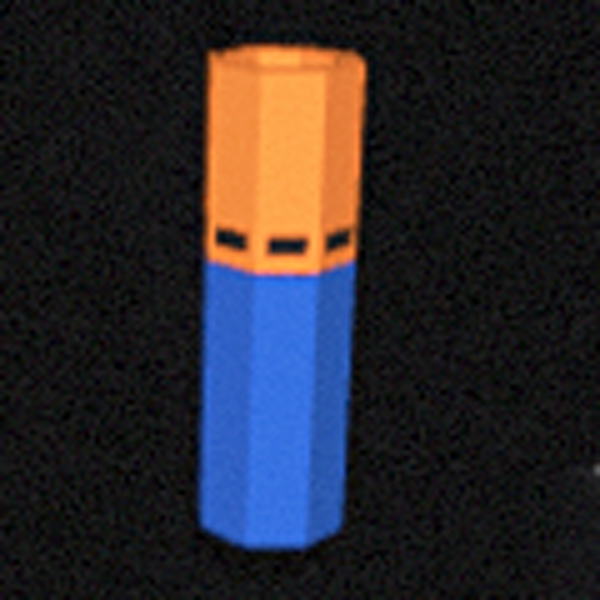

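```bash
cat > meas.py <<'E'
from h import *
m=json.load(open('i_w.json'))
f=lambda x,y,z,ox,oy,k=5:ray(m,(x+.5)/k-.5+ox,(y+.5)/k-.5+oy,z)[:2]
ang=lambda a,b:np.degrees(np.arctan2(*(b-a)[::-1]))
g=[f(x,y,87,210,0) for x,y in [(213,497),(516,495),(206,97),(526,97)]]
print('guards',np.round(g,1),'gap',np.linalg.norm(g[0]-g[1]),np.linalg.norm(g[2]-g[3]),'yaw',ang(g[2],g[0])+180,ang(g[3],g[1])+180,ang(g[1],g[0])-90,'len',np.linalg.norm(g[0]-g[2]))
gm=(g[0]+g[1])/2; gb=(g[2]+g[3])/2; print('mid',gm,gb,ang(gm,gb))
s=[f(x,y,65,210,0) for x,y in [(296,200),(432,200),(320,402),(410,402)]]
print('spig',np.round(s,1),np.linalg.norm(s[0]-s[1]),np.linalg.norm(s[2]-s[3])); a=(s[0]+s[1])/2;b=(s[2]+s[3])/2; print(a,b,ang(b,a))
print('tip top',f(365,400,71,210,0),'root top',f(365,166,75.5,210,0))
n=[f(x,y,30,260,160) for x,y in [(258,68),(325,68),(247,548),(305,548)]]
print('noz',np.round(n,1)); a=(n[0]+n[1])/2;b=(n[2]+n[3])/2; print('mouth',a,'tail',b,ang(b,a),np.linalg.norm(a-b))
E
python3 meas.py
```

```text
guards [[ 525.6 -246.6]
 [ 514.4 -288.5]
 [ 574.2 -260.3]
 [ 562.9 -301.7]] gap 43.356884861410386 42.86330994704848 yaw 344.2858997983425 344.84475605470504 -14.902958314582634 len 50.56817350950706
mid [ 519.97694814 -267.5809387 ] [ 568.58915813 -281.00331656] -15.435427618251603
spig [[ 564.4 -269.1]
 [ 559.1 -288.7]
 [ 536.5 -265. ]
 [ 532.8 -278.4]] 20.32118747548442 13.905163671770744
[ 561.74134265 -278.93394037] [ 534.6523382  -271.73003011] -14.8922636469246
tip top [ 534.2021967  -271.58478888] root top [ 563.4926724  -279.52435798]
noz [[ 451.8 -277.7]
 [ 448.4 -290.1]
 [ 353.8 -251.4]
 [ 350.6 -263.2]]
mouth [ 450.09332381 -283.87454311] tail [ 352.23399898 -257.28588543] -15.200473035547068 101.40712092589384
```

```bash
python3 - <<'E'
from h import *
from plant import arm
plan(arm,[374.8,-263.5,60],-15.2)
E
```

```text
t 13.68 pos [ 438.6 -244.7  170.2] yaw -15.17 tilt 0.07 F [0.6 0.  0.4] w 0.999 j [-0.2   0.19 -0.13 -0.   -1.25  1.5 ]
total shift in current tool axes cm [-5.65  3.49 11.03] turn tool z 0.001
[np.float64(-1.89), np.float64(1.16), np.float64(3.67), np.float64(0.0), np.float64(-1.89), np.float64(1.16), np.float64(3.68), np.float64(0.0), np.float64(-1.89), np.float64(1.17), np.float64(3.67), np.float64(0.0)]
```

jog_arm:
  targets: [-1.9,1.2,3.7,0,-1.9,1.2,3.7,0,-1.9,1.1,3.6,0,0,0,0,0,0,0,0,0]

```text
clock: 14.3
position: [375.8, -264.3, 61.6]
ee_rot: [3.114, -0.411, 0.002]
force: [0.5, -0.2, 0.1]
grip_width: 1.001
```

```bash
python3 - <<'E'
from h import *
from plant import arm
plan(arm,[374.8,-263.5,3],-15.2)
cv2.imwrite('pics/j_wrist.png',arm.get_image('wrist'))
E
```

```text
t 14.30 pos [ 375.8 -264.3   61.6] yaw -15.04 tilt 0.09 F [ 0.5 -0.2  0.1] w 1.001 j [-0.27  0.21 -0.42  0.   -0.95  1.58]
total shift in current tool axes cm [-0.13 -0.05  5.86] turn tool z 0.003
[np.float64(-0.12), np.float64(-0.05), np.float64(5.86), np.float64(0.003)]
```

View pics/j_wrist.png

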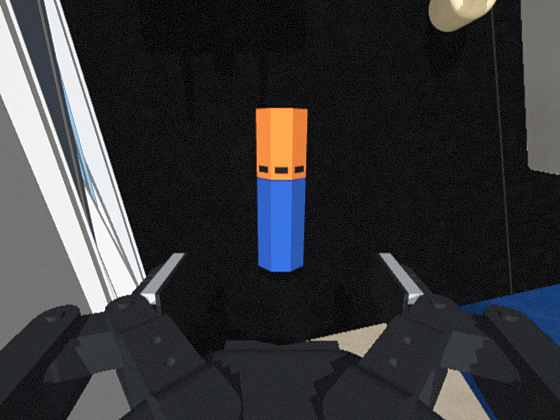

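jog_arm:
  targets: [-0.1,0,3,0,0,0,2,0,0,0,0.8,0,0,0,0,0,0,0,0,0]

```text
clock: 14.98
position: [374.8, -263.9, 3.8]
ee_rot: [3.114, -0.41, 0.003]
force: [0.1, -1.6, 0.6]
grip_width: 1.001
```

jog_arm:
  targets: [0,0,0.05,0,0,0,0,0,0,0,0,0,0,0,0,0,0,0,0,0,0,0,0,0,0,0,0,0]
  grip: 1
  newtons: 100

```text
clock: 15.85
position: [374.0, -263.7, 2.9]
ee_rot: [3.114, -0.41, 0.001]
force: [-1.3, -0.1, 5.2]
grip_width: 0.326
```

```bash
python3 - <<'E'
from h import *
from plant import arm
status(arm)
cv2.imwrite('pics/k_wrist.png',arm.get_image('wrist'))
E
```

```text
t 15.85 pos [ 374.  -263.7    2.9] yaw -14.99 tilt 0.03 F [-1.3 -0.1  5.2] w 0.326 j [-0.27  0.29 -0.5   0.   -0.79  1.58]
```

View pics/k_wrist.png

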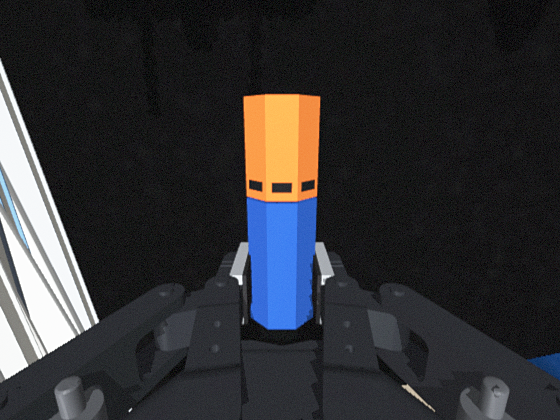

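```bash
python3 - <<'E'
from h import *
from plant import arm
plan(arm,[429.6,-243.3,53],-15.1)
E
```

```text
t 15.90 pos [ 374.  -263.7    2.9] yaw -14.98 tilt 0.03 F [-0.7  0.8  5.8] w 0.327 j [-0.27  0.29 -0.5   0.   -0.79  1.58]
total shift in current tool axes cm [ 4.85 -3.41 -5.01] turn tool z 0.002
[np.float64(2.42), np.float64(-1.71), np.float64(-2.51), np.float64(0.001), np.float64(2.42), np.float64(-1.71), np.float64(-2.5), np.float64(0.001)]
```

jog_arm:
  targets: [0,0,-1,0,0,0,-2,0,0,0,-2,0,1.6,-1.1,0,0.002,1.6,-1.1,0,0,1.6,-1.2,0,0,0,0,0,0,0,0,0,0]

```text
clock: 16.9
position: [428.8, -242.8, 51.6]
ee_rot: [-3.114, 0.412, 0.002]
force: [0.9, 0.2, -0.6]
grip_width: 0.326
```

```bash
python3 - <<'E'
from h import *
from plant import arm
status(arm)
m=arm.camera_model('wrist');cv2.imwrite('pics/l_wrist.png',arm.get_image('wrist'))
json.dump({k:np.array(v).tolist() for k,v in m.items()},open('l_w.json','w'))
plan(arm,[429.6,-243.3,53],-15.1)
a=cv2.imread('pics/l_wrist.png')
cv2.imwrite('pics/l1.png',cv2.resize(a[0:140,190:370],None,fx=4.2,fy=4.2,interpolation=cv2.INTER_CUBIC))
a=arm.get_image('scene');cv2.imwrite('pics/l_s.png',cv2.resize(a[180:280,290:390],None,fx=6,fy=6,interpolation=2))
E
```

```text
t 16.90 pos [ 428.8 -242.8   51.6] yaw -15.09 tilt 0.09 F [ 0.9  0.2 -0.6] w 0.326 j [-0.2   0.28 -0.35 -0.   -0.95  1.5 ]
t 16.95 pos [ 428.6 -243.    51.8] yaw -15.11 tilt 0.07 F [ 0.7  0.  -0.6] w 0.327 j [-0.2   0.28 -0.35 -0.   -0.95  1.5 ]
total shift in current tool axes cm [ 0.1  -0.   -0.12] turn tool z -0.0
[np.float64(0.1), np.float64(-0.0), np.float64(-0.12), np.float64(-0.0)]
```

View pics/l_wrist.png

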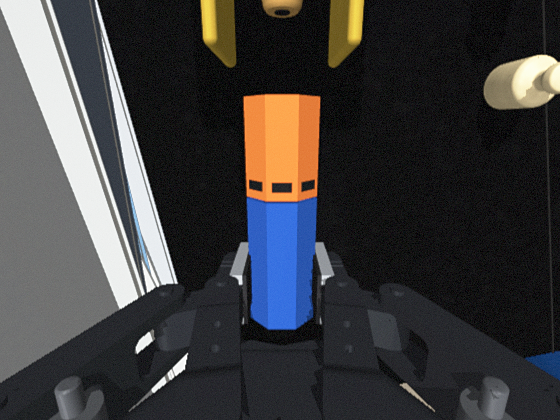

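View pics/l1.png

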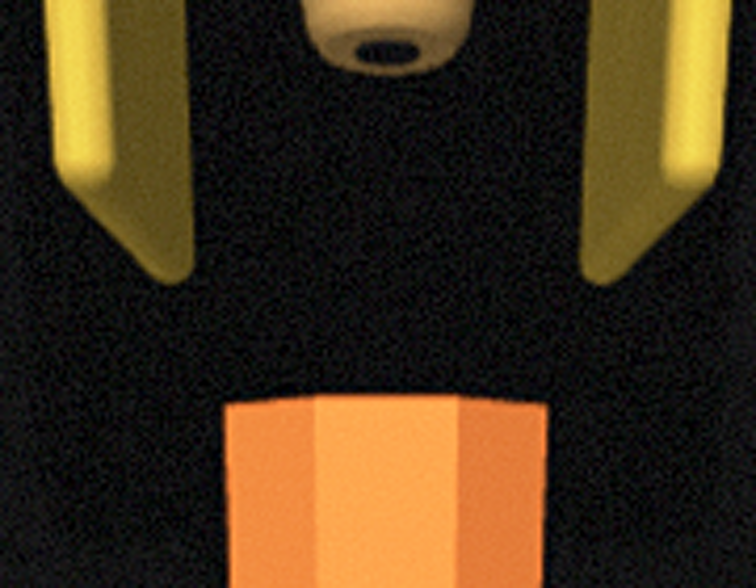

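View pics/l_s.png

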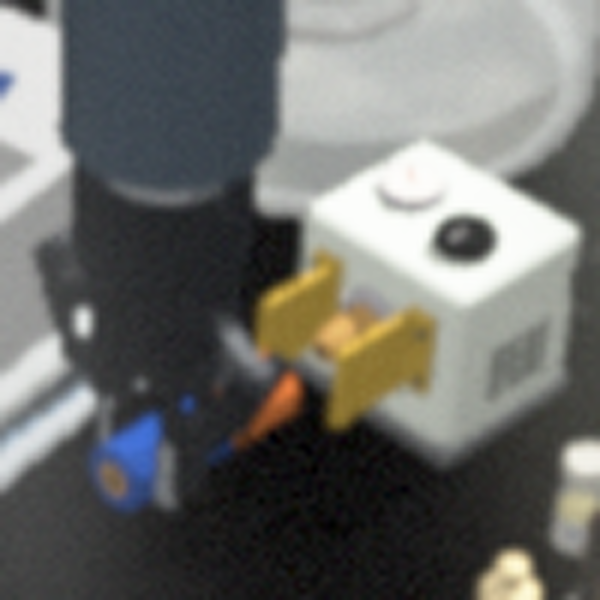

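jog_arm:
  targets: [0,0,-0.1,0,1,0,0,0,1,0,0,0,1,0,0,0,0.8,0,0,0,0,0,0,0,0,0,0,0]

```text
clock: 17.88
position: [465.4, -253.0, 53.1]
ee_rot: [-3.114, 0.413, 0.001]
force: [0.4, 0.1, -1.4]
grip_width: 0.33
```

```bash
python3 - <<'E'
from h import *
from plant import arm
status(arm)
a=arm.get_image('wrist')
cv2.imwrite('pics/m1.png',cv2.resize(a[0:140,190:370],None,fx=4.2,fy=4.2,interpolation=cv2.INTER_CUBIC))
E
```

```text
t 17.88 pos [ 465.4 -253.    53.1] yaw -15.12 tilt 0.03 F [ 0.4  0.1 -1.4] w 0.330 j [-0.2   0.34 -0.25 -0.   -0.98  1.51]
```

View pics/m1.png

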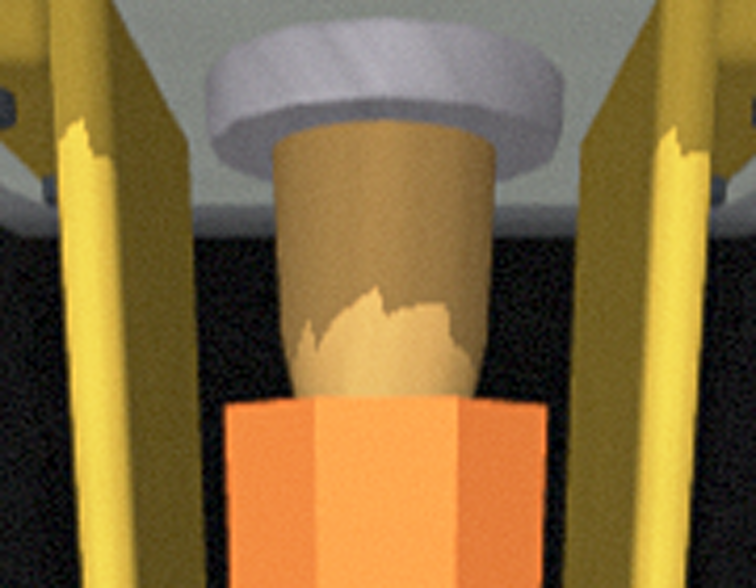

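jog_arm:
  targets: [0.5,0,0,0,0.5,0,0,0,0.5,0,0,0,0,0,0,0,0,0,0,0]

```text
clock: 18.55
position: [480.3, -257.0, 53.2]
ee_rot: [-3.114, 0.413, -0.0]
force: [0.3, 0.4, -0.8]
grip_width: 0.326
```

```bash
python3 - <<'E'
from h import *
from plant import arm
status(arm)
a=arm.get_image('wrist')
cv2.imwrite('pics/n1.png',cv2.resize(a[0:140,190:370],None,fx=4.2,fy=4.2,interpolation=cv2.INTER_CUBIC))
E
```

```text
t 18.55 pos [ 480.3 -257.    53.2] yaw -15.12 tilt 0.01 F [ 0.3  0.4 -0.8] w 0.326 j [-0.2   0.37 -0.21 -0.   -0.99  1.51]
```

View pics/n1.png

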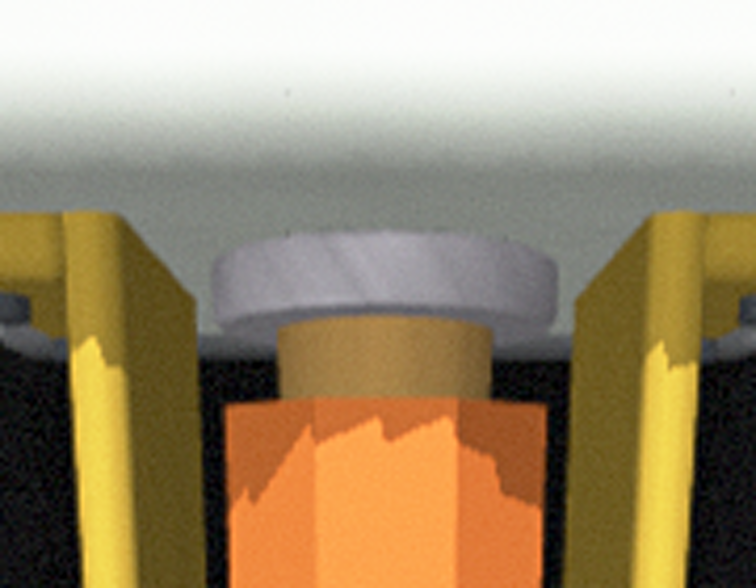

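jog_arm:
  targets: [0.2,0,0,0,0.2,0,0,0,0.1,0,0,0,0,0,0,0]

```text
clock: 19.1
position: [484.8, -258.2, 53.1]
ee_rot: [-3.114, 0.413, 0.001]
force: [-0.7, 1.3, -0.8]
grip_width: 0.326
```

jog_arm:
  targets: [0.1,0,0,0,0,0,0,0]

```text
clock: 19.35
position: [485.4, -258.4, 53.0]
ee_rot: [-3.114, 0.413, 0.002]
force: [-3.3, 2.5, -0.1]
grip_width: 0.326
```

jog_arm:
  targets: [0.1,0,0,0,0,0,0,0]

```text
clock: 19.6
position: [485.9, -258.6, 52.9]
ee_rot: [-3.114, 0.413, 0.003]
force: [-4.7, 2.6, -0.0]
grip_width: 0.327
```

jog_arm:
  targets: [0.1,0,0,0,0.1,0,0,0,0,0,0,0]

```text
clock: 19.98
position: [486.5, -258.7, 52.7]
ee_rot: [-3.113, 0.414, 0.008]
force: [-8.3, 5.1, 2.0]
grip_width: 0.325
```

jog_arm:
  targets: [0.1,0,0,0,0.1,0,0,0,0,0,0,0]

```text
clock: 20.35
position: [486.9, -258.8, 52.4]
ee_rot: [-3.113, 0.414, 0.012]
force: [-11.6, 6.9, 5.0]
grip_width: 0.326
```

```bash
python3 - <<'E'
from h import *
from plant import arm
status(arm)
a=arm.get_image('wrist')
cv2.imwrite('pics/o1.png',cv2.resize(a[0:140,190:370],None,fx=4.2,fy=4.2,interpolation=cv2.INTER_CUBIC))
E
```

```text
t 20.35 pos [ 486.9 -258.8   52.4] yaw -15.15 tilt 0.46 F [-11.6   6.9   5. ] w 0.326 j [-0.21  0.38 -0.19 -0.   -1.01  1.51]
```

View pics/o1.png

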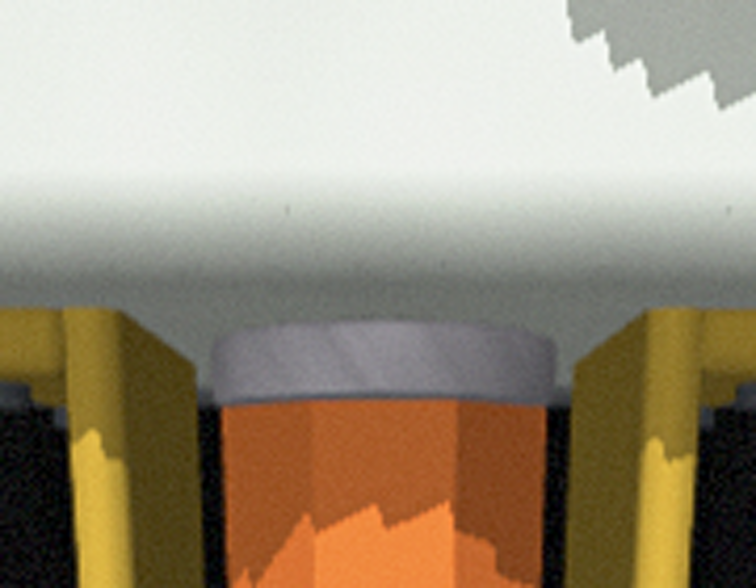

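jog_arm:
  targets: [0.1,-0.03,-0.03,0,0.1,-0.02,-0.03,0,0.1,0,0,0,0,0,0,0]

```text
clock: 20.9
position: [487.2, -258.8, 52.4]
ee_rot: [-3.112, 0.415, 0.021]
force: [-17.9, 6.4, 7.7]
grip_width: 0.327
```

jog_arm:
  targets: [0.1,0,0,0,0.1,0,0,0,0.1,0,0,0,0,0,0,0]

```text
clock: 21.4
position: [487.2, -258.9, 52.1]
ee_rot: [-3.111, 0.415, 0.03]
force: [-24.9, 10.5, 13.8]
grip_width: 0.33
```

jog_arm:
  targets: [0.1,-0.05,-0.1,0,0,0,0,0,-0.2,0.02,0,0,-0.2,0.03,0,0,-0.2,0,0,0,0,0,0,0]

```text
clock: 22.15
position: [487.3, -258.8, 53.1]
ee_rot: [-3.112, 0.415, 0.015]
force: [-9.2, 3.6, -0.3]
grip_width: 0.326
```

```bash
python3 - <<'E'
from h import *
from plant import arm
status(arm)
a=arm.get_image('wrist')
cv2.imwrite('pics/p1.png',cv2.resize(a[0:140,190:370],None,fx=4.2,fy=4.2,interpolation=cv2.INTER_CUBIC))
a=arm.get_image('scene');cv2.imwrite('pics/p_s.png',cv2.resize(a[180:280,290:390],None,fx=6,fy=6,interpolation=2))
E
```

```text
t 22.15 pos [ 487.3 -258.8   53.1] yaw -15.19 tilt 0.55 F [-9.2  3.6 -0.3] w 0.326 j [-0.21  0.38 -0.18 -0.   -1.01  1.51]
```

View pics/p1.png

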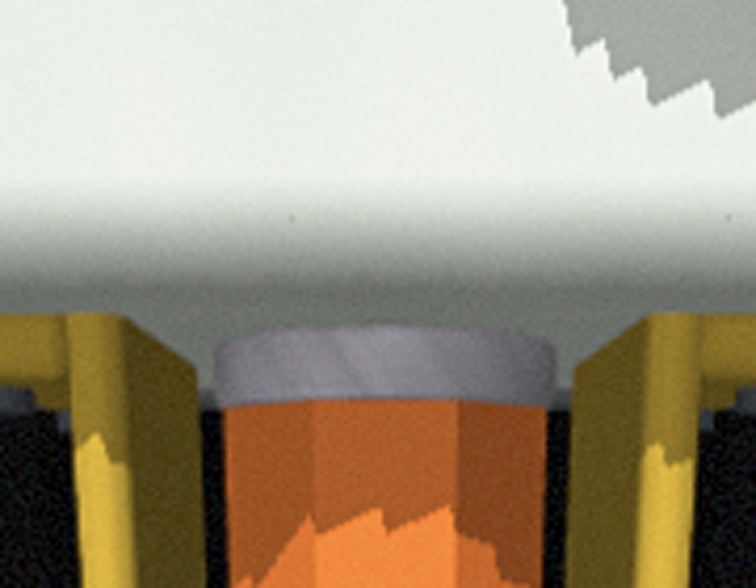

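View pics/p_s.png

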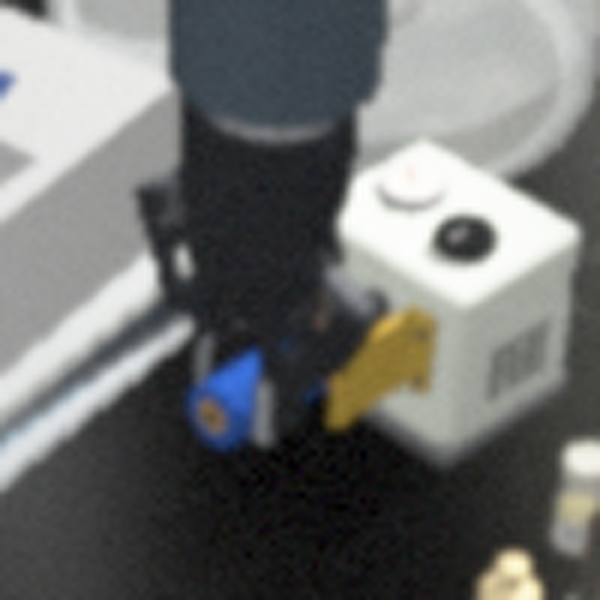

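jog_arm:
  targets: [0.2,0,-0.04,0,0.2,0,-0.04,0,0.2,0,-0.04,0,0.1,0,0,0,0,0,0,0]

```text
clock: 22.88
position: [487.2, -258.8, 52.8]
ee_rot: [-3.11, 0.416, 0.037]
force: [-28.6, 10.4, 9.8]
grip_width: 0.327
```

jog_arm:
  targets: [-0.2,0,0.05,0,-0.2,0,0.05,0,-0.2,0,0.02,0,-0.2,0,0,0,-0.1,0,0,0,0,0,0,0]

```text
clock: 23.62
position: [487.3, -258.7, 53.4]
ee_rot: [-3.113, 0.415, 0.009]
force: [-6.2, 1.5, -3.2]
grip_width: 0.324
```

jog_arm:
  targets: [-0.2,0,0.05,0,0,0,0,0]

```text
clock: 23.88
position: [487.3, -258.7, 53.6]
ee_rot: [-3.114, 0.414, 0.003]
force: [-1.7, -1.1, -6.7]
grip_width: 0.328
```

jog_arm:
  targets: [0,0,0,0,0,0,0,0,0,0,0,0,0,0,0,0,0,0,0,0,0,0,0,0]
  grip: -1

```text
clock: 24.62
position: [488.1, -258.7, 54.4]
ee_rot: [3.114, -0.413, 0.0]
force: [0.3, 0.1, 0.0]
grip_width: 0.997
```

```bash
python3 - <<'E'
from h import *
from plant import arm
status(arm)
a=arm.get_image('wrist')
cv2.imwrite('pics/q1.png',a)
E
```

```text
t 24.62 pos [ 488.1 -258.7   54.4] yaw -15.11 tilt 0.01 F [0.3 0.1 0. ] w 0.997 j [-0.2   0.38 -0.19  0.   -1.    1.51]
```

View pics/q1.png

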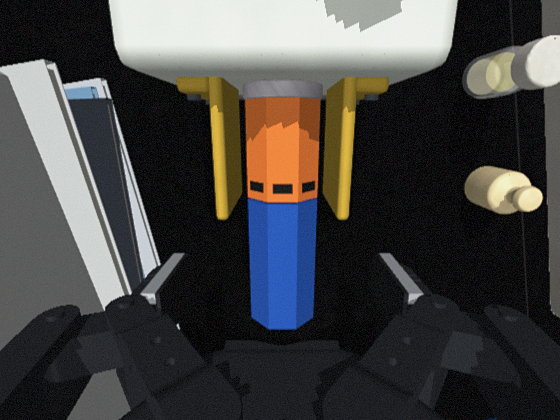

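jog_arm:
  targets: [0,0,-4,0,0,0,-6,0,-3,0,-4,0,0,0,0,0,0,0,0,0]

```text
clock: 25.3
position: [458.9, -250.6, 194.0]
ee_rot: [-3.114, 0.413, 0.0]
force: [-0.2, -0.2, -0.9]
grip_width: 0.995
```

```bash
python3 - <<'E'
from h import *
from plant import arm
status(arm)
m=arm.camera_model('wrist');a=arm.get_image('wrist')
json.dump({k:np.array(v).tolist() for k,v in m.items()},open('r_w.json','w'))
cv2.imwrite('pics/r1.png',cv2.resize(a[0:150,200:360],None,fx=4,fy=4,interpolation=2))
a=arm.get_image('scene');cv2.imwrite('pics/r_s.png',cv2.resize(a[180:280,290:390],None,fx=6,fy=6,interpolation=2))
E
```

```text
t 25.30 pos [ 458.9 -250.6  194. ] yaw -15.12 tilt 0.04 F [-0.2 -0.2 -0.9] w 0.995 j [-0.2   0.22 -0.04 -0.   -1.32  1.51]
```

View pics/r1.png

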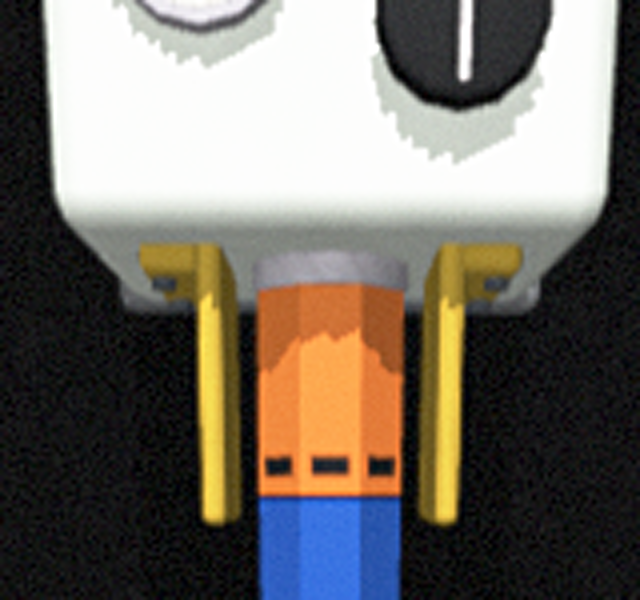

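View pics/r_s.png

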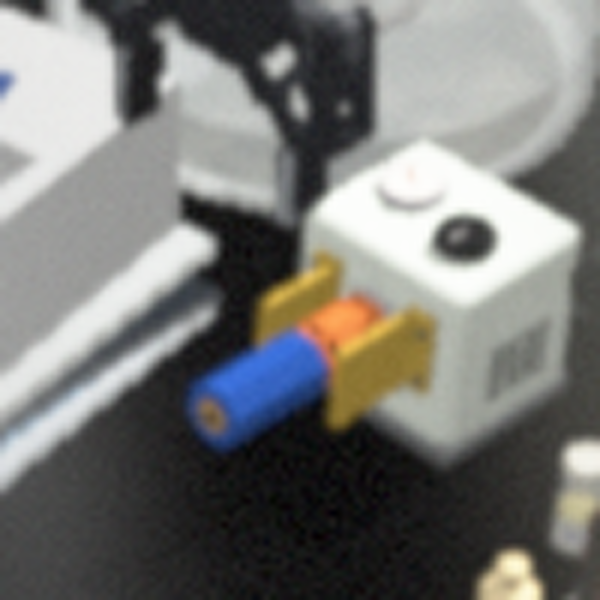

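```bash
python3 - <<'E'
from h import *
from plant import arm
m=json.load(open('r_w.json'));u=np.array([np.cos(np.radians(-15.1)),np.sin(np.radians(-15.1))])
f=lambda x,y,z:ray(m,(x+.5)/4-.5+200,(y+.5)/4-.5,z)[:2]
a=f(330,496,80);g=(f(229,519,87)+f(433,519,87))/2
print('collar edge',a,'guard',g,'diff',(a-g)@u,'expected 6 if home')
print('mouth',a+40*u, f(331,283,80))
S=arm.camera_model('scene')
# tail end centre in scene vs prediction for level seated nozzle
seat=np.array([563.6,-279.5,65]); t=seat-100*np.r_[u,0]
print('pred tail end',proj(S,t),'seen',210/6+290,415/6+180)
E
```

```text
collar edge [ 523.88372395 -268.67390757] guard [ 519.51442367 -267.68924721] diff 4.474948298718321 expected 6 if home
mouth [ 562.50262918 -279.09408792] [ 563.18724576 -279.51032769]
pred tail end [[325.50429916 249.45695392]] seen 325.0 249.16666666666669
```

```bash
python3 - <<'E'
from h import *
from plant import arm
status(arm); cv2.imwrite('pics/z.png',arm.get_image('top')); arm.hand_in()
E
```

```text
t 25.40 pos [ 458.6 -250.6  192.9] yaw -15.12 tilt 0.16 F [ 0.1 -0.6 -0.3] w 1.002 j [-0.2   0.22 -0.04 -0.   -1.32  1.51]
the job is handed in; nothing more can be done
```

View pics/z.png

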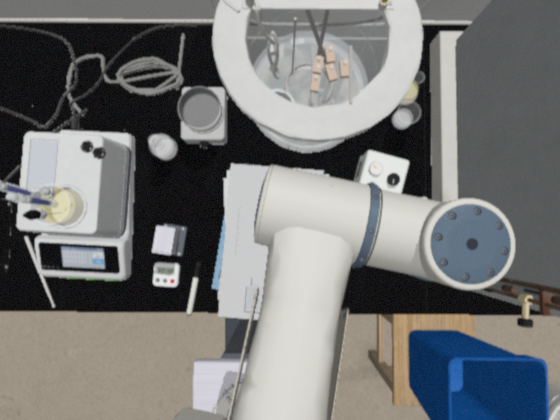

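I drew the nozzle out of the sleeve by its orange collar, laid it on its side on the bench in front of the outlet and let go. Then I took it by the blue tail and pressed it onto the spigot. I handed it in at about 25 s, with the gripper open and clear of everything; no verdict is given.

**Seating:**
- **Push:** it stopped moving at about 25–30 N. That is above the 12–18 N expected at the shoulder, so I take it as fully home.
- **After release:** the nozzle stayed on, with no gap to the shoulder visible in the wrist picture. The tail end was within 1 pixel of where a level, fully seated nozzle would show in the scene camera.

**One check that disagreed:** the orange/blue edge measured 4.5 mm past the guard tips, where 6 mm would mean fully home. That is about 1.5 mm short, still within the 2 mm limit. I put it down to the rounded guard tips and the roughly 2 mm calibration error, and did not press again. Measured directly, the mouth was within about 0.5 mm of the estimated shoulder position.

**Bystanders:** the last top picture shows the reagent bottle and timer where they started. The arm hid the weight and vial in that picture; both were still standing when last seen, right after the nozzle was released, and the gripper did not go near them.

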